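# Open the tight spares jar in the bench holder

### The job

Open the clear square jar of brass spacers. It spins if you twist its tight cap on the open desk, so first stand it in the blue bench holder, turned so that its flat sides match the square pocket, fully down and with the cap still tight. Then, with the holder bracing the jar, unscrew the white cap anticlockwise, regripping as needed, until the threads let go, and finish holding it level, one to five centimetres straight above the jar's mouth; the jar stays fully down in the holder, and the other things on the desk are left where they are.

Things in the scene. Friction and masses are not known exactly. Their poses are not given: they have to be found in the camera images.
- jar: Loose clear square jar of brass spacers (fixed inside), about 0.3 kg. Origin: centre of its underside; z up the jar; x and y square to its four flat sides (all alike). Body 62 x 62 mm with rounded corners, 66 mm high to a flat shoulder; above that a round neck 47 mm in diameter with the thread.
- jar_mouth (a point): Centre of the jar's mouth: the top of the red springy seal on its neck, 93 mm above the jar's underside once the cap is off (the tight cap presses it down 4 mm). z up.
- cap: Loose white ribbed screw cap on the jar, 64 mm in diameter, 26 mm high, 45 g; may be gripped from any side. A small blue mark on its top lies on its own +x side. Origin: centre of its lower edge; z up. Tight, the lower edge stands 71 to 72 mm above the jar's underside (5 mm above the shoulder), the top 97 mm. Right-handed: it loosens anticlockwise seen from above.
- cap_top (a point): Centre of the cap's top. Thread: at the start the cap's x axis lies 0 to 0.3 rad anticlockwise of the jar's; it lets go at about 2.1 rad and meets a stop at 2.7 rad. It rises 3 mm on the way but may be turned at constant height; this takes up to 0.7 N m, and the seal pushes up with up to 20 N, fading. Let go part-way, it stays. Until release it cannot be pulled off; the jar can be carried by it.
- holder: Fixed blue block 100 x 100 x 36 mm on a dark base plate (100 mm along its x, 144 mm along its y, 8 mm thick, with four screw heads up to 14 mm). Origin: centre of its underside on the desk; z up; x and y square to the pocket's sides. Open square pocket in its top centre, 68 x 68 mm, 26 mm deep (floor 10 mm above the underside), its mouth flared to 78 mm. A jar fully down has its origin 10 mm above the holder's.
- mug: White spotted mug, 93 mm high, 78 mm in diameter, a bystander behind the holder. Origin: centre of its underside.
- calculator: Dark desk calculator 150 x 98 x 16 mm, a bystander on the left. Origin: centre of its underside.
- loupe: Black inspection loupe, 35 mm in diameter, 40 mm high, a bystander on the right. Origin: centre of its underside.
- binder_clip: Black binder clip 32 x 27 x 32 mm, a bystander on the left. Origin: centre of its underside.
Mind the look-alikes: they are no part of the job. Leave any pink look-alike of the jar alone.

How it is judged:
By the outcome, as a careful person would: the job done as asked, in the order asked, and still so for the second after the job is handed in, while the arm keeps its last pose, push and grip.
It also fails if it takes over 48 s, if anything falls off the work surface, if the arm or the gripper's body presses on something with over 40 N, if the wrist force passes 120 N, or if a joint passes its speed limit or range.

### The arm

A 7-joint arm with a two-finger parallel gripper is mounted at the origin on a cart in front of the work surface, level with it; the furniture and walls round the work are solid. World frame = base frame: x ahead of the robot, y to its left, z up, the work surface at z = 0. Lengths are in m, angles in degrees, forces in N, time in s.
With the tool pointing down it reaches from about 0.425 to 0.875 m from the base axis. Payload 8.4 kg.
Tool frame: the origin (TCP) lies midway between the tips of the shut fingers; the grasp point (between the pads) lies 19 mm behind it; z points along the fingers, y is the line along which they close (so a half turn about z gives the same grasp; the last joint's range is limited). The gripper opens to 85 mm and grips with 20 to 120 N. Pads are 22 mm wide; open, the fingers measure 114 mm over their backs; the gripper's body (76 mm by 85 mm) begins 54 mm behind the grasp point. The pads swing forward as they close: fully open they stand 13 mm farther back than shut.
Start: joints at [-69.569, 19.091, 2.286, 83.961, -0.768, 76.965, -3.352], TCP at [0.286, 0.584, 0.231] pointing down, gripper open.
Joint ranges: [-147.57, 147.57], [-21.85, 119.76], [-74.77, 79.35], [14.55, 137.4], [-85.83, 265.84], [4.83, 119.75], [-152.11, 152.11]. Speed limits (degrees/s): [127.2, 127.2, 159.86, 159.86, 180, 180, 180].

### API

Orientations are given as [roll, pitch, yaw] about the fixed x, y, z axes, in that order (R = Rz(yaw) Ry(pitch) Rx(roll)).
In Python, from workcell import * gives the robot as it stands.
- The arm moves only by the tool step_arm, never from a script. Its argument "deltas" is a list that holds one entry, the list of rows, each a list of 4 numbers: the shift along the tool's x, y, z in m, then the turn about the tool's z in degrees. A call has 1 to 20 rows; each row is the pose to reach, as a shift and turn from the pose commanded when the call began, along the tool's axes at that moment; what a row does not reach only later rows make up. A row lasts 1/8 s, in which the tool goes at most 62.5 mm and 10.7 degrees, less where a joint would pass 70% of its speed; a pose out of reach is approached as far as the arm can. A call with a gripper value outside its range is refused whole. "grip" is the finger opening in m, from 0 to 0.0854, set as the call begins (left out, the last holds). The fingers move at their own pace and stop on an object; the grip force is fixed at half the most. Time passes only in rows, so rows that repeat a pose let the fingers close. It gives the time, the measured TCP pose, the force, the opening and the grip force at its end, in the units of the state.
- get_obs(): the state, without advancing time (a new reading comes with each control period).
- read_camera(name): name is "scene" or "side" or "wrist"; returns a dict with "color" (384x512x3 uint8, red, green, blue), "fx", "fy", "cx", "cy" (pixels), "rvec" (rotation vector, rad) and "tvec" (3), from world to camera coordinates, as OpenCV has them. Camera axes: x right, y down, z forward; pixel columns grow to the right and rows downward; lengths in m; the calibration is good to about 2 mm. A picture is of the moment at which its call begins. There is no depth.
- finish_job(): hands the job in; it is judged then, once.
The state is a dict: "clock": time; "joints": joint angles; "joint_velocities": joint speeds; "tau": joint torques, N m; "ee_pos": TCP position; "tool_rot": TCP orientation; "force": force on the tool from outside, world axes, zero at the start; "ft_torque": the same for the moment, N m; "opening": opening from 0.0 (shut) to 1.0 (fully open); "grasp_force": force on a finger pad.
Only numpy, scipy, OpenCV 4.12 (cv2) and the standard library are available. Lean on these libraries where they do the work, as an engineer would, in place of code of your own. Each camera call takes 0.05 s, during which the arm holds its last target. There are 200 camera calls.

## Working session

There is one attempt and no reset: what is moved stays moved. The work goes in short steps, Python scripts to look and compute and a tool call to move; the robot and the scene stay as the last step left them, time stands still between calls to the robot, and variables do not carry over. Pictures are saved under pics/ and viewed, at most 10 in all, crops included, and the job is handed in when it is done.

Besides the shell and the picture viewer there is one more tool, called as name(argument=value, ...) on one line, values as JSON. step_arm: Moves the arm, as the interface text tells. Its arguments: {"type":"object","properties":{"deltas":{"type":"array"},"grip":{"type":"number"}},"required":["deltas"]}

```bash
mkdir -p pics
cat > h.py <<'E'
from workcell import *
import numpy as np, cv2
def cam(n):
    c=read_camera(n); c['K']=np.array([[c['fx'],0,c['cx']],[0,c['fy'],c['cy']],[0,0,1.]]); c['R']=cv2.Rodrigues(np.array(c['rvec'],float))[0]; c['t']=np.array(c['tvec'],float); return c
def ray(c,u,v,z):
    d=c['R'].T@np.linalg.inv(c['K'])@np.array([u,v,1.]); o=-c['R'].T@c['t']
    return o+d*(z-o[2])/d[2]
def proj(c,P): return cv2.projectPoints(np.array(P,float).reshape(-1,3),np.array(c['rvec'],float),c['t'],c['K'],None)[0][:,0]
def save(c,n): cv2.imwrite('pics/'+n,c['color'][:,:,::-1])
E
python3 - <<'E'
from h import *
import pickle
D={n:cam(n) for n in('scene','side','wrist')}
pickle.dump(D,open('d0.pkl','wb'))
for n,c in D.items(): print(n,c['fx'],-c['R'].T@c['t'],c['R'][2])
save(D['scene'],'a.png');save(D['side'],'b.png')
o=get_obs();print(o['ee_pos'],o['tool_rot'],o['clock'])
E
```

```text
scene 390.07425942057074 [-0.15970865 -0.59311729  1.08822914] [ 0.53248975  0.46826317 -0.70511295]
side 394.0300044739065 [0.46175361 1.22397516 0.6484755 ] [ 0.09720634 -0.89946214 -0.42605022]
wrist 272.18223850253327 [0.21542896 0.61784596 0.37328941] [ 0.27753632 -0.13847525 -0.95068301]
[0.28598375 0.5832904  0.23063998] [-1.79926801e+02  5.59227901e-03  1.53880946e+02] 0.15
```

View pics/a.png

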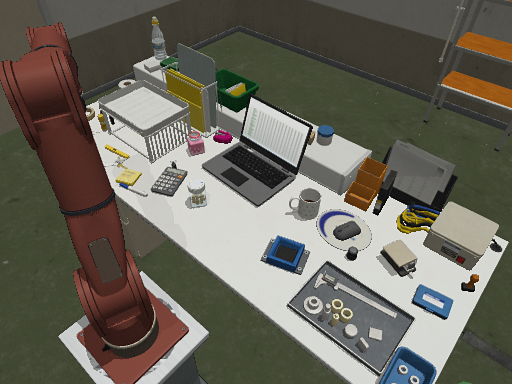

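View pics/b.png

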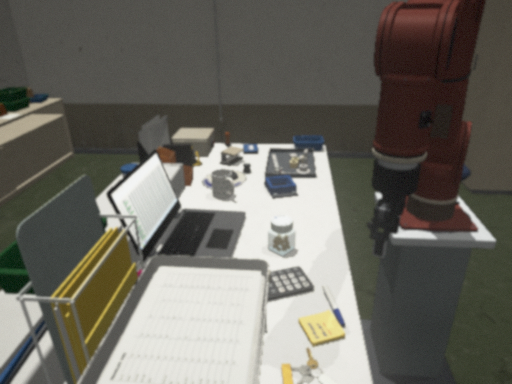

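The jar is at scene (197,192) and side (282,236). The holder is at scene (285,253) and side (281,185), and the pink look-alike at scene (197,143). Next I'll enlarge the jar and holder.

Run:
```python
from h import *
import pickle
D=pickle.load(open('d0.pkl','rb'))
def crop(n,x,y,w=66,h=50): return cv2.resize(D[n]['color'][y:y+h,x:x+w,::-1],None,fx=6,fy=6,interpolation=cv2.INTER_CUBIC)
cv2.imwrite('pics/c.png',np.vstack([np.hstack([crop('scene',165,165),crop('scene',252,228)]),np.hstack([crop('side',249,208),crop('side',249,160)])]))
s=D['scene'];b=D['side']
print('cap',ray(s,197,185,.097),ray(b,282,224,.097))
print('holder',ray(s,286,251,.036),ray(b,281,183,.036))
for n in('scene','side'):
    c=D[n];h=cv2.cvtColor(c['color'],cv2.COLOR_RGB2HSV)
    m=cv2.inRange(h,(100,110,40),(125,255,255))
    k,l,st,ce=cv2.connectedComponentsWithStats(m)
    for i in range(1,k):
        if st[i,4]>60: print(n,st[i],ce[i],ray(c,*ce[i],.03))
```

```text
cap [0.48407464 0.23440977 0.097     ] [0.48587302 0.27501889 0.097     ]
holder [ 0.50381779 -0.16747591  0.036     ] [ 0.50225326 -0.13677417  0.036     ]
scene [318 125  16  12 155] [325.29677419 130.63870968] [1.16250153 0.11638029 0.03      ]
scene [412 204  28  11  83] [426.38554217 208.53012048] [ 1.00500697 -0.43415591  0.03      ]
scene [320 212  34  24 154] [329.69480519 218.27922078] [ 0.72703313 -0.19364572  0.03      ]
scene [267 236  38  37 657] [284.94520548 253.53881279] [ 0.49707003 -0.16879979  0.03      ]
scene [413 285  40  33 565] [432.88141593 301.06017699] [ 0.65452314 -0.60880603  0.03      ]
scene [ 379  347   57   37 1239] [408.24616626 368.30912026] [ 0.42033644 -0.6415678   0.03      ]
side [300 137  23   7  69] [313.46376812 140.42028986] [ 0.35952064 -0.6754569   0.03      ]
side [121 164  15   8  75] [127.53333333 167.57333333] [ 1.15943655 -0.2736704   0.03      ]
side [  0 339  32  45 255] [ 12.87843137 363.43137255] [0.98921892 0.72764666 0.03      ]
```

View pics/c.png

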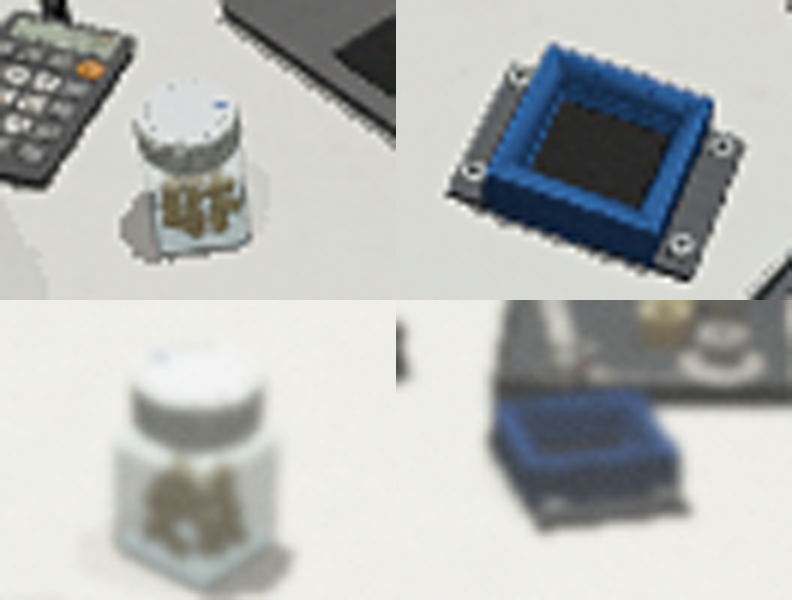

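Scene crop: the cap top is centred at about (196.3,183.3), with the blue mark at (202,182.3). The holder's top corners are clear. In the side view, the cap top is at about (281.8,220.5).

Run:
```python
from h import *
import pickle
D=pickle.load(open('d0.pkl','rb'));s=D['scene'];b=D['side']
c1=ray(s,196.3,183.3,.097);m=ray(s,202,182.3,.097);c2=ray(b,281.8,220.5,.097);m2=ray(b,249+160/6,208+55/6,.097)
print('cap',c1,c2,'mark ang',np.degrees(np.arctan2(*(m-c1)[1::-1])),np.degrees(np.arctan2(*(m2-c2)[1::-1])))
P=np.array([ray(s,252+x/6,228+y/6,.036) for x,y in[(159,45),(318,100),(261,235),(92,170)]]);print(P,P.mean(0))
for i in range(4):
    e=P[(i+1)%4]-P[i];print(np.linalg.norm(e),np.degrees(np.arctan2(e[1],e[0])))
# jar bottom corners
B=[ray(s,165+x/6,165+y/6,0.0) for x,y in[(157,255),(250,242)]];print(B,np.degrees(np.arctan2(*(B[1]-B[0])[1::-1])))
B=[ray(b,249+x/6,208+y/6,0.0) for x,y in[(116,548-300),(208,587-300),(272,540-300)]];print(B)
for i in range(2):print(np.degrees(np.arctan2(*(B[i+1]-B[i])[1::-1])))
```

```text
cap [0.48853816 0.2429702  0.097     ] [0.48706569 0.25553861 0.097     ] mark ang -33.69236221228117 -44.94765275039919
[[ 0.53856499 -0.10792906  0.036     ]
 [ 0.567105   -0.19918756  0.036     ]
 [ 0.47361903 -0.22936553  0.036     ]
 [ 0.44610481 -0.13493235  0.036     ]] [ 0.50634846 -0.16785363  0.036     ]
0.0956171787302246 -72.63355102292381
0.09823612023354257 -162.10953054760475
0.0983598360990505 106.24410716507192
0.09632270429635607 16.280612115986365
[array([0.44798494, 0.24125632, 0.        ]), array([0.4949555 , 0.20544367, 0.        ])] -37.32366817148576
[array([0.52513946, 0.25749789, 0.        ]), array([0.47958114, 0.28724273, 0.        ]), array([0.44958166, 0.24523971, 0.        ])]
146.85964821586205
-125.53525978307441
```

step_arm(deltas=[[[-0.03, -0.02, 0, 9], [-0.06, -0.04, 0, 18], [-0.09, -0.06, 0, 27], [-0.12, -0.08, 0, 36], [-0.15, -0.1, 0, 45], [-0.18, -0.12, 0, 54], [-0.21, -0.14, 0, 63], [-0.24, -0.16, 0, 72], [-0.27, -0.175, 0, 81], [-0.3, -0.195, 0, 90], [-0.33, -0.214, 0, 100], [-0.33, -0.214, 0, 100], [-0.33, -0.214, 0, 100], [-0.33, -0.214, 0, 100]]], grip=0.0854)

```text
clock: 1.9
ee_pos: [0.4876, 0.2474, 0.2312]
tool_rot: [-180.0, 0.0, 54.1]
force: [0.5, 0.6, 0.2]
opening: 1.003
grasp_force: 0.0
```

Run:
```python
from h import *
import pickle
o=get_obs();print(o['ee_pos'],o['tool_rot'],o['joints'],o['force'],o['clock'])
c=cam('wrist');pickle.dump(c,open('w1.pkl','wb'));print(-c['R'].T@c['t'],proj(c,[(.488,.247,.097),(.488,.247,0)]))
cv2.imwrite('pics/d.png',cv2.resize(c['color'][:,:,::-1],(800,600),interpolation=cv2.INTER_CUBIC))
```

```text
[0.487552   0.24736435 0.23116455] [-1.79980007e+02  8.60276227e-03  5.40524018e+01] [-54.0785561    6.96248209  24.71856624  99.54815398  -3.03552295
  74.15916803 -64.63815373] [0.52390658 0.55267738 0.24725614] 1.9
[0.53519778 0.31111795 0.37392564] [[255.24603614 176.30489128]
 [255.3904098  157.10133429]]
```

View pics/d.png

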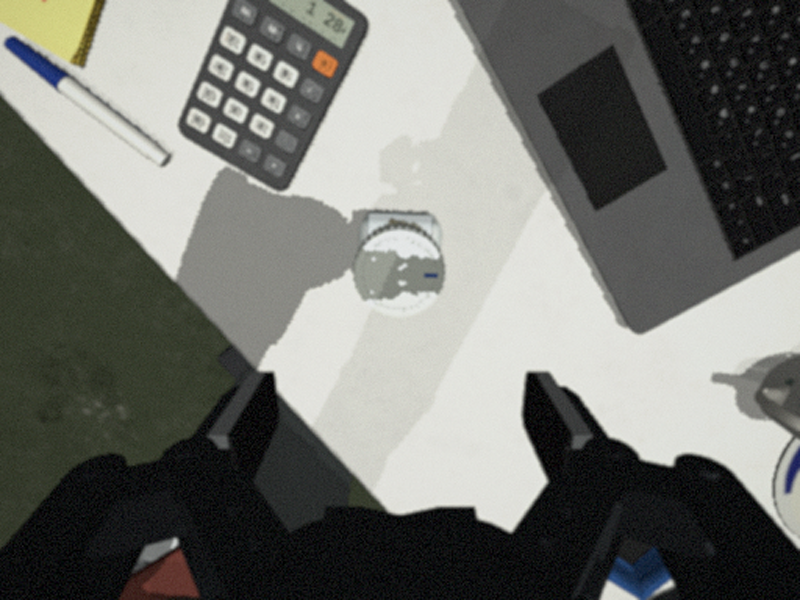

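The cap top is centred at about (400,271) in this 1.5625x picture, with the blue mark at (431,275). The jar's far edge runs from about (366,210) to (438,212), so the gripper is nearly square to the jar.

Run:
```python
from h import *
import pickle
c=pickle.load(open('w1.pkl','rb'));k=512/800
a=lambda p,q:np.degrees(np.arctan2(q[1]-p[1],q[0]-p[0]))
C=ray(c,400*k,271*k,.097);M=ray(c,431*k,275*k,.097);print(C,M,a(C,M))
for l,r in[(355,445)]:print(ray(c,l*k,271*k,.097),ray(c,r*k,271*k,.097))
im=cv2.cvtColor(c['color'],cv2.COLOR_RGB2GRAY)[128:165,222:292]
p=a(ray(c,366*k,210*k,.066),ray(c,438*k,212*k,.066));print(p)
cv2.imwrite('pics/e.png',cv2.resize(c['color'][125:210,215:300,::-1],None,fx=7,fy=7,interpolation=cv2.INTER_CUBIC))
```

```text
[0.49048744 0.24907659 0.097     ] [0.50583706 0.23449979 0.097     ] -43.52071226410138
[0.46589132 0.26688445 0.097     ] [0.51508149 0.23127023 0.097     ]
-37.48510583978854
```

View pics/e.png

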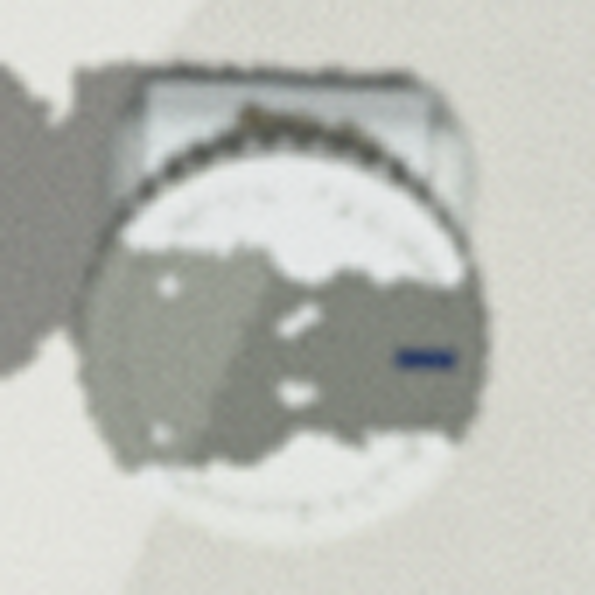

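step_arm(deltas=[[[0.001, 0.0005, 0.03, 1], [0.002, 0.0005, 0.07, 2.5], [0.002, 0.0005, 0.105, 2.5], [0.002, 0.0005, 0.13, 2.5], [0.002, 0.0005, 0.15, 2.5], [0.002, 0.0005, 0.162, 2.5], [0.002, 0.0005, 0.169, 2.5], [0.002, 0.0005, 0.169, 2.5], [0.002, 0.0005, 0.169, 2.5]]])

```text
clock: 3.08
ee_pos: [0.4902, 0.2478, 0.063]
tool_rot: [180.0, -0.1, 51.4]
force: [-0.6, 0.1, 0.9]
opening: 1.004
grasp_force: 0.0
```

step_arm(deltas=[[[0, 0, 0, 0], [0, 0, 0, 0], [0, 0, 0, 0], [0, 0, 0, 0], [0, 0, 0, 0], [0, 0, 0, 0]]], grip=0.055)

```text
clock: 3.82
ee_pos: [0.4899, 0.2482, 0.0632]
tool_rot: [-180.0, -0.1, 51.4]
force: [-3.0, 0.3, 6.9]
opening: 0.731
grasp_force: 63.7
```

step_arm(deltas=[[[0, 0, -0.01, 0], [0, 0, -0.03, 0], [0, 0, -0.06, 0], [0, 0, -0.09, 0], [-0.02, 0.017, -0.11, 3], [-0.045, 0.038, -0.12, 6], [-0.075, 0.064, -0.12, 9], [-0.105, 0.09, -0.12, 12], [-0.135, 0.116, -0.12, 15], [-0.165, 0.141, -0.12, 18], [-0.195, 0.167, -0.12, 21], [-0.225, 0.193, -0.12, 24], [-0.255, 0.219, -0.12, 27], [-0.28, 0.24, -0.12, 30], [-0.3, 0.257, -0.12, 33], [-0.312, 0.267, -0.12, 34.5], [-0.316, 0.271, -0.12, 34.5], [-0.316, 0.271, -0.12, 34.5], [-0.316, 0.271, -0.12, 34.5]]])

```text
clock: 6.2
ee_pos: [0.5045, -0.1674, 0.1822]
tool_rot: [-180.0, 0.0, 17.0]
force: [-0.2, 0.2, -3.3]
opening: 0.731
grasp_force: 66.7
```

Run:
```python
from h import *
import pickle
o=get_obs();print(o['ee_pos'],o['tool_rot'],o['joints'],o['force'],o['clock'])
D={n:cam(n) for n in('scene','side','wrist')};pickle.dump(D,open('d2.pkl','wb'))
def crop(n,x,y,w=66,h=50): return cv2.resize(D[n]['color'][y:y+h,x:x+w,::-1],(396,300),interpolation=cv2.INTER_CUBIC)
cv2.imwrite('pics/f.png',np.vstack([np.hstack([crop('scene',252,210,88,67),crop('wrist',190,80,132,100)]),np.hstack([crop('wrist',0,0,512,384),crop('side',249,140)])]))
```

```text
[ 0.50451926 -0.16736493  0.18220743] [-1.79973907e+02  5.68379260e-03  1.69908619e+01] [-28.76058068   8.42375766  46.771668   106.03933735  -6.61542726
  68.3203953  -52.85293642] [-0.21561916  0.24675723 -3.32032251] 6.2
```

View pics/f.png

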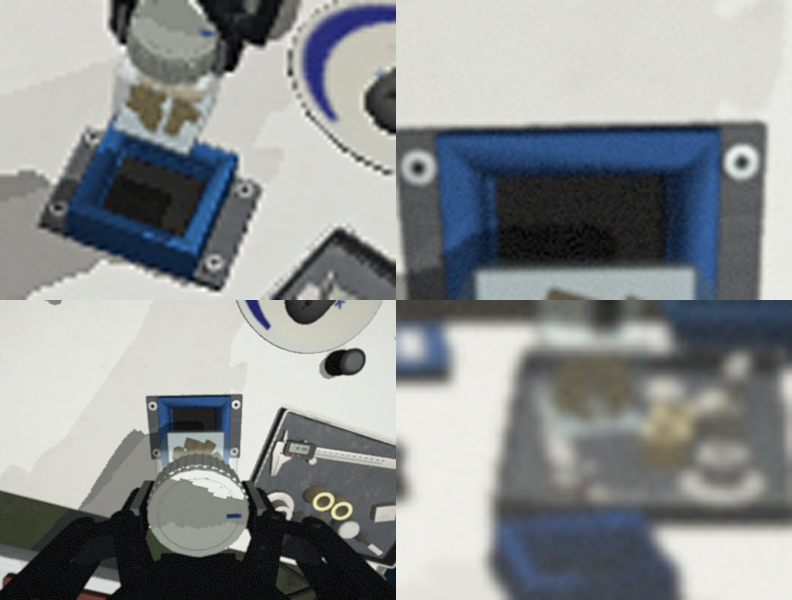

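The jar hangs square to the holder: in the wrist crop the holder's far edge runs (437,133)-(719,128) and the jar's bottom edge (477,270)-(695,266), which are parallel. Next I'll work out the centre offset.

Run:
```python
from h import *
import pickle
c=pickle.load(open('d2.pkl','rb'))['wrist']
y=np.radians(17.0);T=np.array([[np.cos(y),np.sin(y)],[np.sin(y),-np.cos(y)]])
t=np.array([.5045,-.1674])
f=lambda u,v,z:T@(ray(c,190+(u-396)/3,80+v/3,z)[:2]-t)
print('holder far corners (tool xy)',f(437,133,.036),f(719,128,.036))
for z in(.118,.12,.122):print('jar far bottom',f(477,270,z),f(695,266,z))
print('floor far',f(495,175,.010),f(665,173,.010))
```

```text
holder far corners (tool xy) [ 0.05338781 -0.05293996] [0.0551135  0.04473661]
jar far bottom [ 0.02588372 -0.02922026] [0.02697752 0.02778849]
jar far bottom [ 0.0264081  -0.02892742] [0.02749134 0.02753073]
jar far bottom [ 0.02693248 -0.02863458] [0.02800516 0.02727297]
floor far [ 0.03519899 -0.03647242] [0.0359821  0.02876154]
```

step_arm(deltas=[[[0.002, -0.002, 0, 0], [0.004, -0.0035, 0.02, 0], [0.004, -0.0035, 0.04, 0], [0.004, -0.0035, 0.055, 0], [0.004, -0.0035, 0.065, 0], [0.004, -0.0035, 0.072, 0], [0.004, -0.0035, 0.078, 0], [0.004, -0.0035, 0.084, 0], [0.004, -0.0035, 0.09, 0], [0.004, -0.0035, 0.09, 0]]])

```text
clock: 7.6
ee_pos: [0.5069, -0.1639, 0.0919]
tool_rot: [-180.0, 0.0, 16.9]
force: [0.2, -0.7, -5.7]
opening: 0.73
grasp_force: 66.7
```

step_arm(deltas=[[[0, 0, 0.004, 0], [0, 0, 0.008, 0], [0, 0, 0.012, 0], [0, 0, 0.015, 0], [0, 0, 0.017, 0], [0, 0, 0.0185, 0], [0, 0, 0.0185, 0]]])

```text
clock: 8.48
ee_pos: [0.5071, -0.164, 0.0738]
tool_rot: [180.0, 0.0, 16.9]
force: [0.4, -1.0, -3.6]
opening: 0.732
grasp_force: 66.8
```

Run:
```python
from h import *
import pickle
o=get_obs();print(o['ee_pos'],o['tool_rot'],o['joints'],o['force'],o['ft_torque'],o['clock'])
D={n:cam(n) for n in('scene','side','wrist')};pickle.dump(D,open('d3.pkl','wb'))
def crop(n,x,y,w=66,h=50): return cv2.resize(D[n]['color'][y:y+h,x:x+w,::-1],(396,300),interpolation=cv2.INTER_CUBIC)
cv2.imwrite('pics/g.png',np.vstack([np.hstack([crop('scene',252,210,88,67),crop('wrist',170,90,172,130)]),np.hstack([crop('wrist',0,0,512,384),crop('side',249,140)])]))
```

```text
[ 0.50712219 -0.16404101  0.07379206] [1.79996139e+02 4.00521591e-03 1.68829252e+01] [-25.08303009  17.21303307  44.34104632 112.21020139 -14.41417873
  56.15065397 -47.02278367] [ 0.43972151 -0.99245579 -3.59804924] [-0.01519918  0.01418646  0.03890802] 8.475
```

View pics/g.png

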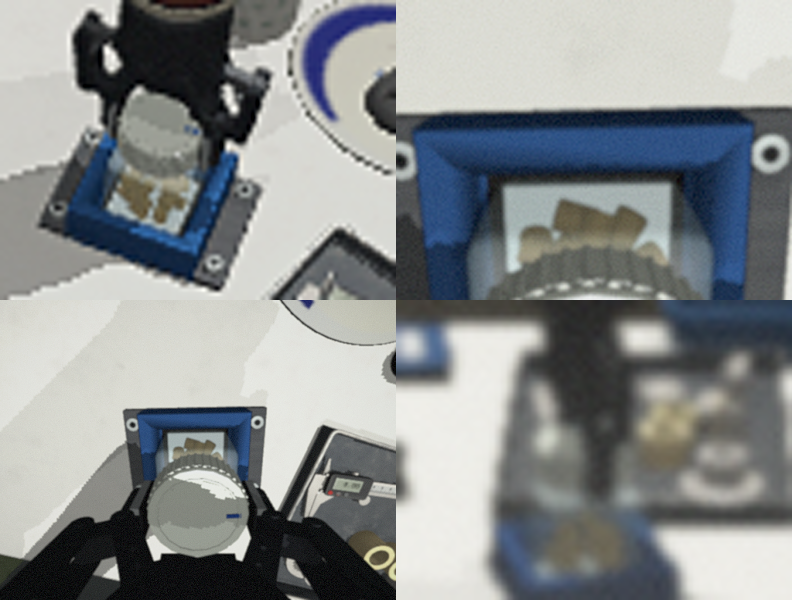

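The jar is inside the pocket and square to it, with its underside between (500,185) and (675,185) in the crop, but it isn't on the floor yet. I'll lower it until it makes contact.

step_arm(deltas=[[[0, 0, 0.001, 0], [0, 0, 0.002, 0], [0, 0, 0.002, 0], [0, 0, 0.002, 0]]])

```text
clock: 9.12
ee_pos: [0.5078, -0.1639, 0.0732]
tool_rot: [-180.0, -0.1, 16.9]
force: [-5.6, 3.1, 13.2]
opening: 0.738
grasp_force: 68.5
```

step_arm(deltas=[[[0, 0, 0, -4], [0, 0, 0, -10], [0, 0, 0, -16], [0, 0, 0, -22], [0, 0, 0, -28], [0, 0, 0, -34], [0, 0, 0, -40], [0, 0, 0, -45], [0, 0, 0, -45]]])

```text
clock: 10.25
ee_pos: [0.5085, -0.1641, 0.0737]
tool_rot: [179.9, -0.1, 61.9]
force: [-5.2, 3.9, 14.3]
opening: 0.733
grasp_force: 68.4
```

Run:
```python
from h import *
o=get_obs();print(o['ee_pos'],o['tool_rot'],o['joints'],o['force'],o['ft_torque'],o['clock'])
```

```text
[ 0.50845938 -0.16405573  0.07367745] [ 1.79876532e+02 -1.14167189e-01  6.19459509e+01] [-18.09136046  15.69842591  35.88417325 111.88867326 -11.18200236
  55.65104199  -4.94824647] [-5.15843065  3.90039097 14.30338405] [ 0.53740929  0.71098585 -0.00832225] 10.25
```

step_arm(deltas=[[[0, 0, 0, -5], [0, 0, 0, -11], [0, 0, 0, -17], [0, 0, 0, -23], [0, 0, 0, -29], [0, 0, 0, -35], [0, 0, 0, -41], [0, 0, 0, -47], [0, 0, 0, -53], [0, 0, 0, -59], [0, 0, 0, -65], [0, 0, 0, -71], [0, 0, 0, -77], [0, 0, 0, -83]]])

```text
clock: 12.0
ee_pos: [0.5078, -0.1633, 0.0736]
tool_rot: [179.9, 0.0, 145.1]
force: [-7.0, 4.9, 16.5]
opening: 0.728
grasp_force: 68.4
```

Run:
```python
from h import *
import pickle
o=get_obs();print(o['ee_pos'],o['tool_rot'],o['joints'],o['force'],o['ft_torque'],o['clock'])
D={n:cam(n) for n in('scene','side','wrist')};pickle.dump(D,open('d4.pkl','wb'))
def crop(n,x,y,w=66,h=50): return cv2.resize(D[n]['color'][y:y+h,x:x+w,::-1],(396,300),interpolation=cv2.INTER_CUBIC)
cv2.imwrite('pics/i.png',np.vstack([np.hstack([crop('scene',252,210,88,67),crop('wrist',170,90,172,130)]),np.hstack([crop('wrist',0,0,512,384),crop('side',249,140)])]))
```

```text
[ 0.50781283 -0.1633458   0.07357286] [1.79877028e+02 1.22675312e-02 1.45058595e+02] [ -6.86371308  14.28349325  22.69616805 111.42440773  -6.76946589
  55.4918223   74.09977632] [-7.03414618  4.9440021  16.49615496] [ 1.34936136  1.35459267 -0.28373679] 12.0
```

View pics/i.png

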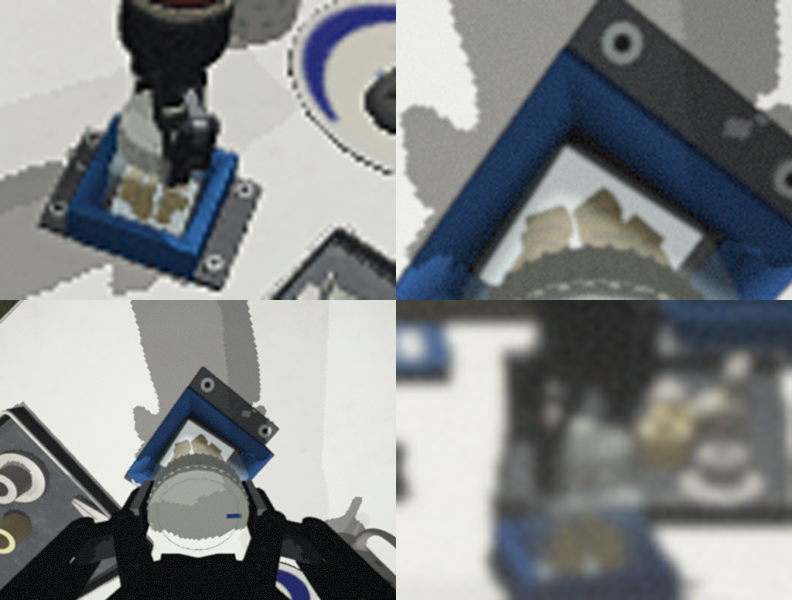

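The cap mark at (233,516) has turned with the gripper, and the jar is still square in the pocket. I'll turn it a little more, then ease it up gently.

step_arm(deltas=[[[0, 0, 0, -4], [0, 0, 0, -9], [0, 0, -0.002, -9], [0, 0, -0.004, -9], [0, 0, -0.006, -9], [0, 0, -0.006, -9]]])

```text
clock: 12.9
ee_pos: [0.507, -0.1642, 0.0778]
tool_rot: [-180.0, -0.0, 153.9]
force: [-1.5, 0.3, 0.1]
opening: 0.731
grasp_force: 67.2
```

step_arm(deltas=[[[0, 0, -0.003, 0], [0, 0, -0.008, 0], [0, 0, -0.014, 0], [0, 0, -0.021, 0], [0, 0, -0.029, 0], [0, 0, -0.037, 0], [0, 0, -0.044, 0], [0, 0, -0.047, 0], [0, 0, -0.047, 0], [0, 0, -0.047, 0], [0, 0, -0.047, 0]]])

```text
clock: 14.28
ee_pos: [0.507, -0.164, 0.1246]
tool_rot: [-180.0, -0.0, 153.9]
force: [-0.3, -0.2, -0.1]
opening: 0.727
grasp_force: 67.1
```

Run:
```python
from h import *
import pickle
o=get_obs();print(o['ee_pos'],o['tool_rot'],o['joints'],o['force'],o['ft_torque'],o['clock'])
D={n:cam(n) for n in('scene','side','wrist')};pickle.dump(D,open('d5.pkl','wb'))
def crop(n,x,y,w=66,h=50): return cv2.resize(D[n]['color'][y:y+h,x:x+w,::-1],(396,300),interpolation=cv2.INTER_CUBIC)
cv2.imwrite('pics/j.png',np.vstack([np.hstack([crop('scene',252,210,88,67),crop('wrist',170,90,172,130)]),np.hstack([crop('scene',0,0,512,384),crop('side',249,140)])]))
```

```text
[ 0.50697162 -0.16397482  0.12455641] [-1.79988472e+02 -2.51971874e-02  1.53883389e+02] [ -6.51618649  10.56513915  21.89321401 108.72727527  -4.45224585
  61.55374     81.04946914] [-0.33412515 -0.17750009 -0.10760772] [-0.01611031 -0.02295038 -0.00443548] 14.275
```

View pics/j.png

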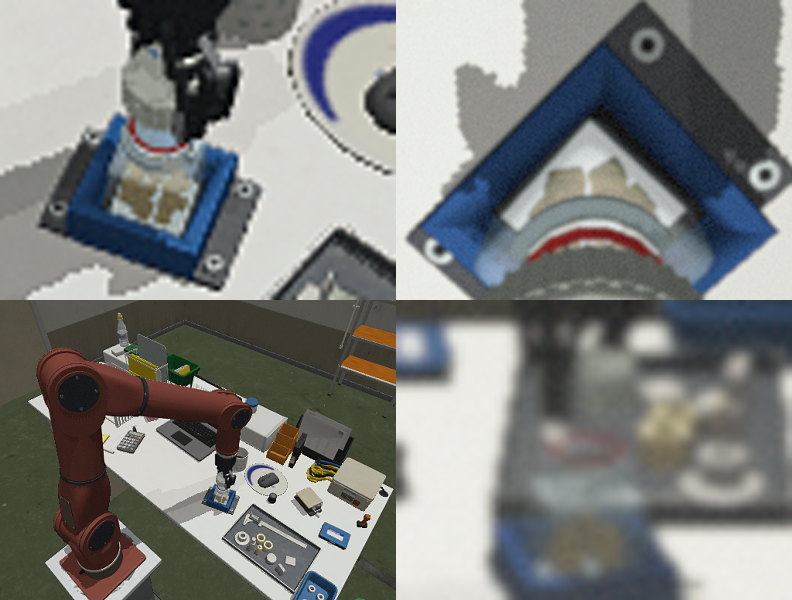

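The cap is off and level. The red seal shows at scene crop (155,145), directly under the cap, and the jar is still square and fully down in the holder.

```bash
python3 -c "
from workcell import *
print(finish_job())"
```

```text
the job is handed in; nothing more can be done
None
```

The job is handed in at about 14 s of the 48 s allowed: the jar stands square and fully down in the holder, and the unscrewed cap is held level about 3 cm (by calculation) above its mouth.

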